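Feed loose ferrules through the gate into the press magazine

TASK

On the wooden loading tray, push the three loose tin ferrules with a fingertip, gently and one at a time, end first through the narrow gate so that each slides down the steel feed track; nothing is to be pinched or lifted. When all three are in the track, push the brass shutter by its knob all the way across the gate. Leave the black brush handle lying where it is on the tray, and do not disturb what lies on the worktop round it.

Things in the scene. Friction and masses are not known exactly. Their poses are not given: they have to be found in the camera images.
- tray: Fixed wooden loading tray. Origin on the worktop under it, z up, gate on its -y side. Level smooth deck, top at z = 72 mm; fences 14 mm above the deck: sides with inner faces at x = +-100 mm, rear at y = +130 mm, and two at 45 degrees, a funnel from (+-100, +3) to the gate at (+-13, -84) mm.
- gate (a point): Middle of the 26 mm wide gate, on the edge of the deck; axes as the tray's: parts leave towards -y, down the track. Jaws 6 mm thick, y = -84 to -90 mm in the tray frame. A ferrule passes end first only, one abreast. Once more than half of it hangs beyond this edge it tips and slides down by itself, so the finger need not enter the gate.
- track_end (a point): Middle of the feed track's floor at its lower stop. The track is a straight steel channel, 24 mm wide inside (mouth flared to 34 mm), cheeks 14 mm high, falling at 22 degrees over 147 mm from the gate; the ferrules end up in line in it, end to end.
- ferrule_a_mid (a point): Loose tin ferrule (bright metal oval tube), 36 mm long, 15 mm wide, 10 mm high, about 12 g, lying on the deck; all three are alike. Point at its centre, 5 mm above the deck; x is its long axis (either end may lead), z up. Slides easily (friction about 0.2). Thin tin: more than 15 N bends it.
- ferrule_b_mid (a point): Loose tin ferrule (bright metal oval tube), 36 mm long, 15 mm wide, 10 mm high, about 12 g, lying on the deck; all three are alike. Point at its centre, 5 mm above the deck; x is its long axis (either end may lead), z up. Slides easily (friction about 0.2). Thin tin: more than 15 N bends it.
- ferrule_c_mid (a point): Loose tin ferrule (bright metal oval tube), 36 mm long, 15 mm wide, 10 mm high, about 12 g, lying on the deck; all three are alike. Point at its centre, 5 mm above the deck; x is its long axis (either end may lead), z up. Slides easily (friction about 0.2). Thin tin: more than 15 N bends it.
- shutter (a joint): Travel of the brass gate shutter along the tray's +x, in m: 0 = gate fully open, 0.034 = gate shut (end stop). It stays where it is left; about 1.2 N of friction.
- shutter_knob (a point): Shutter knob: upright brass post 10 mm thick, 19 to 34 mm above the deck, with a black cap 15 mm across, 34 to 44 mm above the deck; the point is on its axis, 36 mm above the deck. Gate open: about x = -34, y = -94 mm in the tray frame. Push it towards the tray's +x, from its -x side, until it stops at x = 0. The plate under it is 32 mm wide, 3 mm thick.
- stray_handle: Black brush handle, 58x12x10 mm, long axis x, lying on the deck along the rear fence, origin in the centre of its underside. Not to be moved.
- brush: Finished flat paint brush, 132 mm long, black handle, lying on the worktop in front of the feed track; not to be disturbed.
There are look-alikes about, which are no part of the job. Leave any turquoise look-alike of the part that bears ferrule_a_mid alone.

How it is judged:
By the outcome, as a careful person would: the job done as asked, in the order asked, and still so for the second after the job is handed in, with the robot touching nothing.
It also fails if it takes over 72 s, if anything falls off the work surface, if the arm or the gripper's body presses on something with over 40 N, if the wrist force passes 120 N, or if a joint passes its speed limit or range.

ROBOT

A 7-joint arm with a two-finger parallel gripper is mounted at the origin on a cart in front of the work surface, level with it; the furniture and walls round the work are solid. World frame = base frame: x ahead of the robot, y to its left, z up, the work surface at z = 0. Lengths are in m, angles in rad, forces in N, time in s.
With the tool pointing down it reaches from about 0.425 to 0.875 m from the base axis. Payload 4.7 kg.
Tool frame: the origin (TCP) lies between the finger pads; the fingertips stand 14 mm ahead of it and the grasp point (between the pads) lies 5 mm behind it; z points along the fingers, y is the line along which they close (so a half turn about z gives the same grasp; the last joint's range is limited). The gripper opens to 87 mm and grips with 3 to 60 N. Pads are 19 mm wide; open, the fingers measure 117 mm over their backs; the gripper's body (75 mm by 190 mm) begins 51 mm behind the grasp point.
Start: joints at [1.332, 0.321, -0.07, 1.45, 0.023, 1.371, -0.057], TCP at [0.163, -0.629, 0.237] pointing down, gripper open.
Joint ranges: [-2.86, 2.86], [-0.3, 2.09], [-1.38, 1.24], [0.06, 2.45], [-1.56, 4.7], [0.09, 2.05], [-2.69, 2.69]. Speed limits (rad/s): [2.57, 2.57, 3.14, 3.14, 3.14, 3.14, 3.14].

INTERFACE

Orientations are given as a rotation vector (axis times angle).
In Python, from bench import ctrl gives the robot as it stands.
- The arm moves only by the tool step_arm, never from a script. Its argument "commands" is a list of rows, each an object with "travel": the shift along the tool's x, y, z in m, a list of three; "turn": the turn, a rotation vector about the tool's x, y, z in degrees, a list of three. A call has 1 to 5 rows; each row is the pose to reach, as a shift and turn from the pose commanded when the call began, along the tool's axes at that moment; what a row does not reach only later rows make up. A row lasts 1/10 s, in which the tool goes at most 50 mm and 8.59 degrees, less where a joint would pass 70% of its speed; a pose out of reach is approached as far as the arm can. A call with a gripper value outside its range is refused whole. "gripper" is the opening, from 0 (shut) to 1 (fully open), set as the call begins (left out, the last holds). The fingers move at their own pace and stop on an object; "force" is the grip in N (left out, the last holds). Time passes only in rows, so rows that repeat a pose let the fingers close. It gives the time, the measured TCP pose, the force, the opening and the grip force at its end, in the units of the state.
- ctrl.get_state(): the state, without advancing time (a new reading comes with each control period).
- ctrl.get_image(name): name is "side" or "top"; returns the picture (384x512x3 uint8, red, green, blue); there is no depth.
- ctrl.camera_model(name): a dict with "fx", "fy", "cx", "cy" (pixels), "k1" (the pictures are not rectified: a ray, as slopes to the right and down, at radius r is drawn at 1 + k1 r^2 times it, then the intrinsics apply), "R" (3x3) and "t" (3): a world point X has camera coordinates R X + t. Camera axes: x right, y down, z forward; pixel columns grow to the right and rows downward; lengths in m; the calibration is good to about 2 mm. A picture is of the moment at which its call begins. camera_model takes no time and is no camera call.
- ctrl.close_job(): hands the job in; it is judged then, once.
The state is a dict: "time": time; "joint_positions": joint angles; "qd": joint speeds; "joint_torque": joint torques, N m; "position": TCP position; "tool_rot": TCP orientation; "ft_force": force on the tool from outside, world axes, zero at the start; "torque": the same for the moment, N m; "grip_width": opening from 0.0 (shut) to 1.0 (fully open); "grip_force": force on a finger pad.
Only numpy, scipy, OpenCV 4.12 (cv2) and the standard library are available. Lean on these libraries where they do the work, as an engineer would, in place of code of your own. Each camera call takes 0.05 s, during which the arm holds its last target. There are 200 camera calls.

## Working session

There is one attempt and no reset: what is moved stays moved. The work goes in short steps, Python scripts to look and compute and a tool call to move; the robot and the scene stay as the last step left them, time stands still between calls to the robot, and variables do not carry over. Pictures are saved under pics/ and viewed, at most 10 in all, crops included, and the job is handed in when it is done.

Besides the shell and the picture viewer there is one more tool, called after "Call:" as name(argument=value, ...), one argument or row to a line, values as JSON. step_arm: Moves the arm, as the interface text tells. Its arguments: {"type":"object","properties":{"commands":{"type":"array"},"gripper":{"type":"number"},"force":{"type":"number"}},"required":["commands"]}

```bash
mkdir -p pics; python3 - <<'E'
from bench import ctrl
import cv2
s=ctrl.get_state();print(s['time'],s['position'],s['tool_rot'],s['grip_width'])
for n in('top','side'):
    m=ctrl.camera_model(n);print(n,m)
    cv2.imwrite(f'pics/{n}0.png',cv2.resize(ctrl.get_image(n)[:,:,::-1],(800,600),interpolation=cv2.INTER_CUBIC))
E
```

```text
0.0 [ 0.1624008  -0.62886142  0.23548268] [-3.11472744e+00 -3.95765518e-01  5.21926239e-04] 0.9949253196883681
top {'fx': 490.8270818055475, 'fy': 490.8270818055475, 'cx': 258.88928685392233, 'cy': 194.28643275315596, 'k1': -0.01342887990478623, 'R': array([[-0.02781768, -0.99961075,  0.0021294 ],
       [-0.98946179,  0.02723231, -0.14221029],
       [ 0.14209695, -0.00606292, -0.98983418]]), 't': array([0.10516362, 0.53293668, 0.99989384])}
side {'fx': 438.24969146757087, 'fy': 438.24969146757087, 'cx': 252.21343571124896, 'cy': 187.8503229082267, 'k1': -0.08268609755755428, 'R': array([[-0.98681736, -0.16041317,  0.0214267 ],
       [-0.0950551 ,  0.46734993, -0.87894742],
       [ 0.13098098, -0.8693973 , -0.47643711]]), 't': array([0.49506671, 0.0872389 , 0.91131816])}
```

View pics/top0.png

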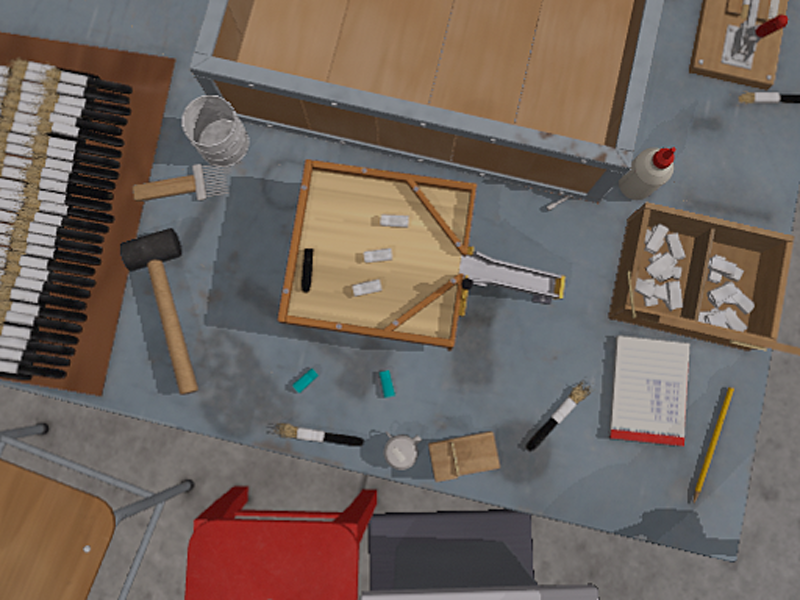

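View pics/side0.png

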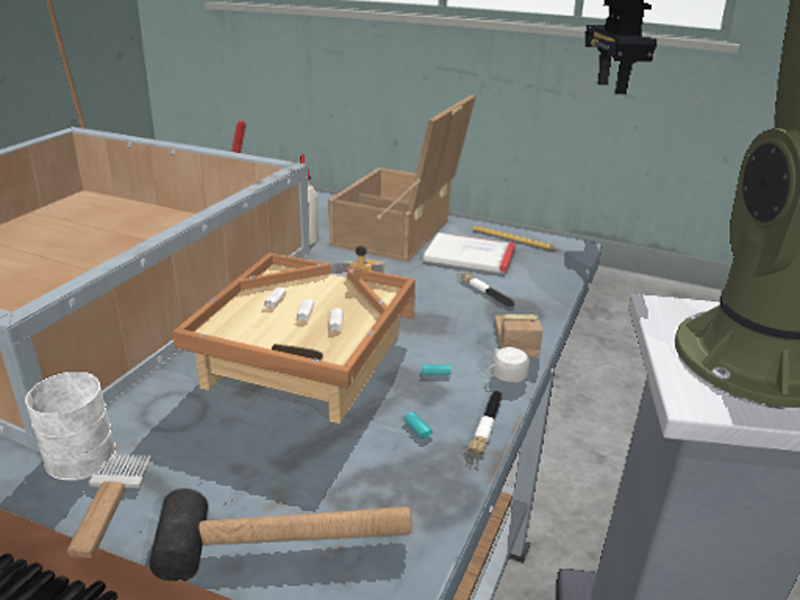

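The top view shows the tray at about (380,255), with ferrules at (393,221), (377,255) and (367,288). The gate is at about (462,268), the knob at (466,284), and the track runs right to (563,288). Next I'll zoom in and measure.

```bash
cat > h.py <<'E'
import numpy as np, cv2
from bench import ctrl
def cam(n):
    m=ctrl.camera_model(n); K=np.array([[m['fx'],0,m['cx']],[0,m['fy'],m['cy']],[0,0,1]])
    return K,np.array([m['k1'],0,0,0.]),m['R'],m['t']
def proj(n,X):
    K,d,R,t=cam(n); return cv2.projectPoints(np.atleast_2d(X).astype(float),cv2.Rodrigues(R)[0],t,K,d)[0][:,0]
def back(n,uv,z):
    K,d,R,t=cam(n); p=cv2.undistortPoints(np.atleast_2d(uv).astype(float)[:,None],K,d)[:,0]
    r=np.c_[p,np.ones(len(p))]@R; c=-R.T@t
    return c+r*((z-c[2])/r[:,2])[:,None]
E
python3 - <<'E'
from h import *
im=ctrl.get_image('top')[:,:,::-1]; cv2.imwrite('pics/top1.png',cv2.resize(im[95:230,175:370],None,fx=4,fy=4,interpolation=cv2.INTER_CUBIC))
h=cv2.cvtColor(im,cv2.COLOR_BGR2HSV); m=((h[:,:,1]<40)&(h[:,:,2]>150)).astype('uint8')
n,l,s,c=cv2.connectedComponentsWithStats(m)
for i in range(1,n):
    x,y=c[i]
    if s[i,4]>30 and 180<x<300 and 100<y<220:
        p=np.argwhere(l==i)[:,::-1]; print(s[i],c[i],back('top',c[i],.08),cv2.minAreaRect(p.astype('float32')))
E
```

```text
[243 137  18   8 107] [251.88785047 140.4953271 ] [[0.64195134 0.1019443  0.08      ]] ((251.6066131591797, 140.5076141357422), (17.099292755126953, 6.198493480682373), 4.085616588592529)
[233 159  18   9 115] [241.36521739 163.13043478] [[0.59499238 0.12469748 0.08      ]] ((241.386474609375, 163.14846801757812), (6.476021766662598, 17.379526138305664), 82.40535736083984)
[226 179  18  10 119] [234.51260504 183.8907563 ] [[0.55232794 0.13960807 0.08      ]] ((234.37356567382812, 183.95225524902344), (6.670832633972168, 17.68895149230957), 77.00537872314453)
```

View pics/top1.png

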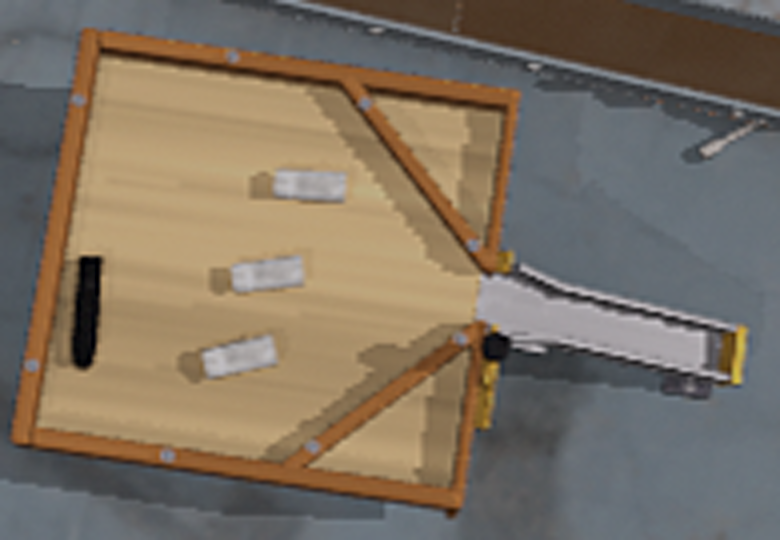

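The crop shows clear fence inner corners at (100,55), (37,428), (342,83) and (287,464), and gate corners near (482,268) and (476,325). Next I'll fit the tray pose to these.

```bash
cat >> h.py <<'E'
def T(p,a=None):
    a=TR if a is None else a
    c,s=np.cos(a[2]),np.sin(a[2]); return np.array(p)[...,:2]@np.array([[c,s],[-s,c]])+a[:2]
def Ti(w):
    c,s=np.cos(TR[2]),np.sin(TR[2]); return (np.array(w)[...,:2]-TR[:2])@np.array([[c,-s],[s,c]])
E
python3 - <<'E'
from h import *
from scipy.optimize import least_squares
px=np.array([[100,55],[37,428],[342,83],[287,464],[482,268]])/4.+[174.6,94.6]
tp=np.array([[.1,.13],[-.1,.13],[.1,.003],[-.1,.003],[.013,-.084]])
w=back('top',px,.086)[:,:2]
r=least_squares(lambda a:(T(tp,a)-w).ravel(),[.6,.1,0.]);a=r.x
print(list(a),(r.fun*1000).reshape(-1,2).round(1))
open('h.py','a').write(f'TR=np.array({list(a)})\n')
import h; h.TR=a
c=np.array([[251.89,140.5],[241.37,163.13],[234.5,183.9]])
d=np.array([4.1,-7.6,-13.])*np.pi/180
for q,e in zip(c,d):
    W=back('top',[q-4*np.array([np.cos(e),np.sin(e)]),q,q+4*np.array([np.cos(e),np.sin(e)])],.08); t=Ti(W); v=t[2]-t[0]
    print('tray',(t[1]*1000).round(1),'axis deg',np.degrees(np.arctan2(v[1],v[0])).round(1))
print('gate',T([0,-.084]),'knob px side',proj('side',[*T([-.034,-.094]),.108])*1.5625,'top',(proj('top',[*T([-.034,-.094]),.108])-[174.6,94.6])*4)
print(cv2.Rodrigues(ctrl.get_state()['tool_rot'])[0])
E
```

```text
[np.float64(0.5941015409651587), np.float64(0.09765619611274294), np.float64(-0.1648997790664154)] [[ 2.5  1.2]
 [-1.2  0.3]
 [ 0.   0.6]
 [-0.4  0.3]
 [-0.8 -2.5]]
tray [46.5 12.1] axis deg -86.3
tray [-3.6 26.8] axis deg -74.4
tray [-48.1  34.5] axis deg -68.9
gate [0.58031265 0.01479567] knob px side [[362.72222601 252.99520609]] top [[498.43394753 355.20353903]]
[[ 9.68202720e-01  2.50166501e-01 -4.64583593e-04]
 [ 2.50166907e-01 -9.68201777e-01  1.35531009e-03]
 [-1.10757477e-04 -1.42843836e-03 -9.99998974e-01]]
```

```bash
cat >> h.py <<'E'
def st():
    s=ctrl.get_state(); R=cv2.Rodrigues(s['tool_rot'])[0]
    yaw=np.degrees(np.arctan2(R[1,0],R[0,0])-TR[2])
    print('t',s['time'],'tray',(Ti(s['position'])*1000).round(1),'tipz',round((s['position'][2]-.014)*1000,1),'yaw err',yaw.round(2),'tilt',R[:,2].round(4),'F',np.round(s['ft_force'],2)); return s,R
E
python3 - <<'E'
from h import *
s,R=st()
t=np.array([*T([-.029,.054]),.17]); print(t,'travel',R.T@(t-s['position']))
# box wall base/rim & box corner estimates
print(back('top',np.array([[240,118],[600,195],[612,320],[560,290]])/1.5625,0.0))
E
```

```text
t 0.15 tray [-306.5 -787.6] tipz 221.7 yaw err 23.94 tilt [-5.0e-04  1.4e-03 -1.0e+00] F [ 1.01 -0.43  0.48]
[0.57435922 0.15568413 0.17      ] travel [ 0.59512714 -0.65655356  0.0666105 ]
[[ 0.82041102  0.32188432  0.        ]
 [ 0.69071032 -0.19463622  0.        ]
 [ 0.50984932 -0.19982942  0.        ]
 [ 0.5543725  -0.12927909  0.        ]]
```

Call:
step_arm(
  commands=[
    {"travel": [0.034, -0.037, 0], "turn": [0, 0, 0]},
    {"travel": [0.067, -0.074, 0], "turn": [0, 0, 0]},
    {"travel": [0.101, -0.111, 0], "turn": [0, 0, 0]},
    {"travel": [0.134, -0.148, 0], "turn": [0, 0, 0]},
    {"travel": [0.168, -0.185, 0], "turn": [0, 0, 0]},
  ],
  gripper=0,
  force=5,
)

```text
time: 0.65
position: [0.2793, -0.4064, 0.2363]
tool_rot: [3.117, 0.396, -0.0]
ft_force: [0.1, -1.1, -0.0]
grip_width: 0.632
grip_force: 0.0
```

Call:
step_arm(
  commands=[
    {"travel": [0.034, -0.037, 0], "turn": [0, 0, 0]},
    {"travel": [0.067, -0.074, 0], "turn": [0, 0, 0]},
    {"travel": [0.101, -0.111, 0], "turn": [0, 0, 0]},
    {"travel": [0.134, -0.148, 0], "turn": [0, 0, 0]},
    {"travel": [0.168, -0.185, 0], "turn": [0, 0, 0]},
  ],
)

```text
time: 1.15
position: [0.3955, -0.1856, 0.2366]
tool_rot: [3.116, 0.396, 0.0]
ft_force: [1.5, 0.0, 0.3]
grip_width: 0.17
grip_force: 0.0
```

Call:
step_arm(
  commands=[
    {"travel": [0.034, -0.037, 0], "turn": [0, 0, 0]},
    {"travel": [0.067, -0.074, 0], "turn": [0, 0, 0]},
    {"travel": [0.101, -0.111, 0], "turn": [0, 0, 0]},
    {"travel": [0.134, -0.148, 0], "turn": [0, 0, 0]},
    {"travel": [0.168, -0.185, 0], "turn": [0, 0, 0]},
  ],
)

```text
time: 1.65
position: [0.5118, 0.0351, 0.2367]
tool_rot: [3.116, 0.395, 0.001]
ft_force: [-0.3, -1.1, -0.9]
grip_width: 0.009
grip_force: 0.0
```

Call:
step_arm(
  commands=[
    {"travel": [0.03, -0.033, 0], "turn": [0, 0, 8]},
    {"travel": [0.06, -0.067, 0], "turn": [0, 0, 16]},
    {"travel": [0.091, -0.1, 0], "turn": [0, 0, 24]},
    {"travel": [0.091, -0.1, 0.03], "turn": [0, 0, 24]},
    {"travel": [0.091, -0.1, 0.06], "turn": [0, 0, 24]},
  ],
)

```text
time: 2.15
position: [0.5751, 0.1571, 0.1761]
tool_rot: [-3.128, 0.255, -0.002]
ft_force: [0.3, -0.9, -0.2]
grip_width: 0.005
grip_force: 0.0
```

```bash
python3 -c "
from h import *
st()"
```

```text
t 2.15 tray [-28.5  55.5] tipz 162.1 yaw err 0.14 tilt [ 0.0015  0.003  -1.    ] F [ 0.35 -0.93 -0.25]
```

Call:
step_arm(
  commands=[
    {"travel": [0, 0.0, 0.03], "turn": [0, 0, 0]},
    {"travel": [0, 0.001, 0.06], "turn": [0, 0, 0]},
    {"travel": [0, 0.002, 0.074], "turn": [0, 0, 0]},
    {"travel": [0, 0.002, 0.074], "turn": [0, 0, 0]},
  ],
)

```text
time: 2.55
position: [0.5726, 0.1502, 0.1004]
tool_rot: [3.13, -0.261, -0.007]
ft_force: [-1.2, -0.1, 0.5]
grip_width: 0.008
grip_force: 0.0
```

```bash
python3 -c "
from h import *
st()
im=ctrl.get_image('side')[140:280,90:285,::-1]
cv2.imwrite('pics/s1.png',cv2.resize(im,None,fx=4,fy=4,interpolation=cv2.INTER_CUBIC))"
```

```text
t 2.55 tray [-29.8  48.3] tipz 86.4 yaw err -0.08 tilt [-4.4e-03 -8.0e-04 -1.0e+00] F [-1.24 -0.1   0.52]
```

View pics/s1.png

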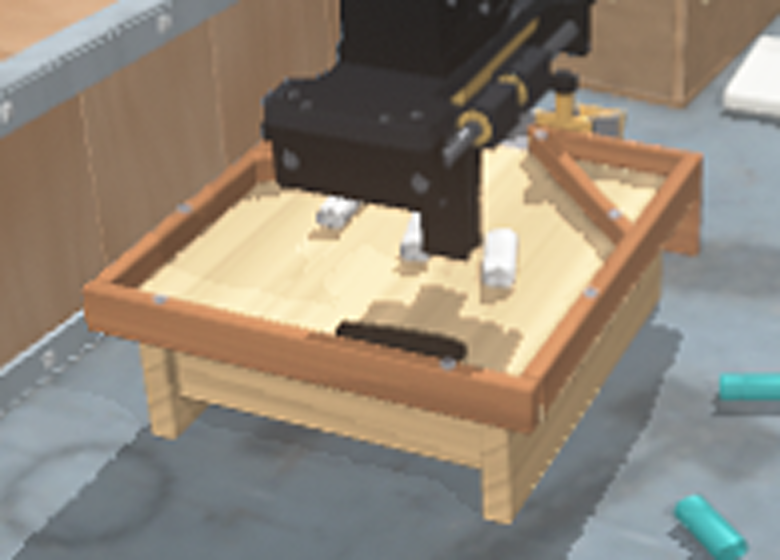

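The picture shows the closed fingers at crop (450,240), between ferrule b (412,240) and c (500,258), clear of both. I'll hold briefly and re-read the pose.

Call:
step_arm(
  commands=[
    {"travel": [0, 0, 0], "turn": [0, 0, 0]},
    {"travel": [0, 0, 0], "turn": [0, 0, 0]},
  ],
)

```text
time: 2.8
position: [0.5753, 0.1514, 0.1044]
tool_rot: [-3.13, 0.261, -0.005]
ft_force: [-0.1, 0.5, -0.1]
grip_width: 0.004
grip_force: 0.0
```

```bash
python3 -c "
from h import *
for i in range(3): st(); ctrl.get_image('top')"
```

```text
t 2.8 tray [-27.4  50. ] tipz 90.4 yaw err -0.07 tilt [ 3.e-03  4.e-04 -1.e+00] F [-0.12  0.53 -0.13]
t 2.85 tray [-27.5  49.8] tipz 90.1 yaw err -0.07 tilt [ 2.7e-03  2.0e-04 -1.0e+00] F [-0.96 -0.18 -0.24]
t 2.9 tray [-27.7  49.7] tipz 89.9 yaw err -0.07 tilt [ 2.3e-03  1.0e-04 -1.0e+00] F [-0.85 -0.76 -0.06]
```

Call:
step_arm(
  commands=[
    {"travel": [-0.001, -0.004, 0], "turn": [0, 0, 0]},
    {"travel": [-0.001, -0.004, 0.01], "turn": [0, 0, 0]},
    {"travel": [-0.001, -0.004, 0.0145], "turn": [0, 0, 0]},
    {"travel": [-0.001, -0.004, 0.0145], "turn": [0, 0, 0]},
    {"travel": [-0.001, -0.004, 0.0145], "turn": [0, 0, 0]},
  ],
)

```text
time: 3.45
position: [0.5735, 0.155, 0.0876]
tool_rot: [3.13, -0.26, -0.001]
ft_force: [0.3, -0.1, 0.2]
grip_width: 0.006
grip_force: 0.0
```

```bash
python3 -c "
from h import *
st()"
```

```text
t 3.45 tray [-29.7  53.2] tipz 73.6 yaw err -0.06 tilt [-9.e-04 -2.e-04 -1.e+00] F [ 0.26 -0.12  0.2 ]
```

Call:
step_arm(
  commands=[
    {"travel": [0.003, 0, -0.001], "turn": [0, 0, 0]},
    {"travel": [0.006, 0, -0.001], "turn": [0, 0, 0]},
    {"travel": [0.009, 0, -0.001], "turn": [0, 0, 0]},
    {"travel": [0.0115, 0, -0.001], "turn": [0, 0, 0]},
    {"travel": [0.0115, 0, -0.001], "turn": [0, 0, 0]},
  ],
)

```text
time: 3.95
position: [0.5856, 0.153, 0.089]
tool_rot: [-3.131, 0.261, -0.0]
ft_force: [0.1, -0.9, 0.2]
grip_width: 0.007
grip_force: 0.0
```

Call:
step_arm(
  commands=[
    {"travel": [-0.008, 0, 0], "turn": [0, 0, 0]},
    {"travel": [-0.008, -0.01, 0], "turn": [0, 0, 0]},
    {"travel": [-0.008, -0.018, 0], "turn": [0, 0, 0]},
    {"travel": [0.008, -0.018, 0], "turn": [0, 0, 0]},
    {"travel": [0.018, -0.018, 0], "turn": [0, 0, 0]},
  ],
)

```text
time: 4.45
position: [0.6067, 0.1691, 0.0893]
tool_rot: [-3.131, 0.259, -0.001]
ft_force: [0.1, -1.4, -0.1]
grip_width: 0.005
grip_force: 0.0
```

```bash
cat >> h.py <<'E'
def look(f,n='side',view=True):
    st(); im=ctrl.get_image(n)[:,:,::-1]
    c=im[140:280,90:285] if n=='side' else im[95:230,175:370]
    cv2.imwrite('pics/'+f,cv2.resize(c,None,fx=4,fy=4,interpolation=cv2.INTER_CUBIC))
    h=cv2.cvtColor(im,cv2.COLOR_BGR2HSV)
    x0,y0,x1,y1=(120,150,260,230) if n=='side' else (180,100,330,220)
    m=np.zeros(h.shape[:2],'uint8'); m[y0:y1,x0:x1]=((h[:,:,1]<40)&(h[:,:,2]>150))[y0:y1,x0:x1]
    k,l,s,c=cv2.connectedComponentsWithStats(m)
    for i in range(1,k):
        if s[i,4]>25:
            q=np.argwhere(l==i)[:,::-1]; t=Ti(back(n,q,.079))*1000
            w,v=np.linalg.eigh(np.cov(t.T)); a=v[:,1]*-np.sign(v[1,1])
            print('blob',s[i,4],'px',c[i].round(),'tray',t.mean(0).round(1),'axis',np.degrees(np.arctan2(a[1],a[0])).round(1),'len',(np.sqrt(12*w)).round(0))
E
python3 -c "
from h import *
look('s2.png'); look('t2.png','top')"
```

```text
t 4.45 tray [ 0.7 72.5] tipz 75.3 yaw err 0.01 tilt [ 1.e-03  3.e-04 -1.e+00] F [ 0.1  -1.4  -0.09]
blob 140 px [218. 164.] tray [  12.8 -128.5] axis -129.5 len [37. 46.]
blob 158 px [250. 170.] tray [ -61.7 -129.2] axis -32.1 len [30. 71.]
blob 109 px [195. 198.] tray [-2.8 25. ] axis -73.5 len [15. 53.]
blob 113 px [215. 204.] tray [-47.7  34.4] axis -67.8 len [14. 53.]
blob 57 px [257. 217.] tray [-136.5   49.5] axis -73.8 len [10. 36.]
t 4.5 tray [ 2.5 71.6] tipz 75.1 yaw err -0.11 tilt [ 2.e-03  4.e-04 -1.e+00] F [ 1.45 -0.02  0.47]
blob 56 px [296. 106.] tray [132.5 -67.7] axis -95.5 len [  2. 121.]
blob 46 px [317. 166.] tray [  12.2 -126.6] axis -100.8 len [ 5. 55.]
blob 297 px [316. 174.] tray [  -5.4 -126.5] axis -105.5 len [21. 63.]
```

View pics/s2.png

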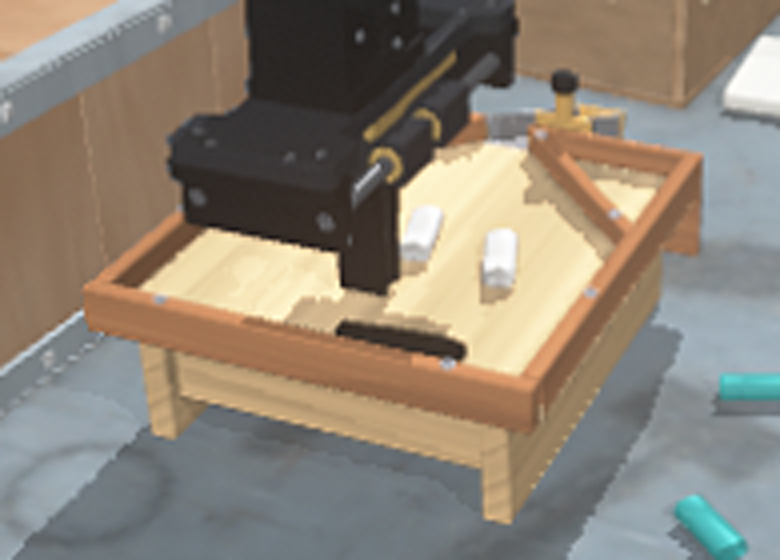

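Ferrule b at crop (420,232) hasn't moved, so the finger is thinner in y than I assumed. Its tip corners are at crop (342,284), (385,292) and (399,283), and I'll measure from those.

```bash
python3 -c "
from h import *
p=np.array([[342,284],[385,292],[399,283]])/4+[89.6,139.6]
print((Ti(back('side',p,.0752))*1000).round(1)); st()"
```

```text
[[ 13.6  76.5]
 [ -8.1  75.8]
 [-10.6  66.3]]
t 4.55 tray [ 1.4 71.3] tipz 74.9 yaw err -0.14 tilt [ 6.e-04  3.e-04 -1.e+00] F [ 0.05 -0.29  0.05]
```

Call:
step_arm(
  commands=[
    {"travel": [-0.015, 0, 0], "turn": [0, 0, 0]},
    {"travel": [-0.0295, 0, 0], "turn": [0, 0, 0]},
    {"travel": [-0.0295, 0.01, 0], "turn": [0, 0, 0]},
    {"travel": [-0.0295, 0.02, 0], "turn": [0, 0, 0]},
    {"travel": [-0.0295, 0.0275, 0], "turn": [0, 0, 0]},
  ],
)

```text
time: 5.05
position: [0.5729, 0.1435, 0.089]
tool_rot: [3.129, -0.264, 0.001]
ft_force: [-0.3, 0.3, 0.1]
grip_width: 0.005
grip_force: 0.0
```

Call:
step_arm(
  commands=[
    {"travel": [0, 0, 0], "turn": [0, 0, 0]},
    {"travel": [0.003, 0, 0], "turn": [0, 0, 0]},
    {"travel": [0.006, 0, 0], "turn": [0, 0, 0]},
    {"travel": [0.009, 0, 0], "turn": [0, 0, 0]},
    {"travel": [0.01, 0, 0], "turn": [0, 0, 0]},
  ],
)

```text
time: 5.55
position: [0.5826, 0.1444, 0.089]
tool_rot: [-3.13, 0.26, -0.0]
ft_force: [-0.1, 0.1, -0.2]
grip_width: 0.002
grip_force: 0.0
```

Call:
step_arm(
  commands=[
    {"travel": [-0.008, 0, 0], "turn": [0, 0, 0]},
    {"travel": [-0.008, -0.013, 0], "turn": [0, 0, 0]},
    {"travel": [-0.008, -0.025, 0], "turn": [0, 0, 0]},
    {"travel": [0.006, -0.025, 0], "turn": [0, 0, 0]},
    {"travel": [0.018, -0.025, 0], "turn": [0, 0, 0]},
  ],
)

```text
time: 6.05
position: [0.6044, 0.1678, 0.0893]
tool_rot: [-3.131, 0.257, -0.001]
ft_force: [-0.3, 0.2, 0.1]
grip_width: 0.006
grip_force: 0.0
```

```bash
python3 -c "
from h import *
look('s3.png')"
```

```text
t 6.05 tray [-1.4 70.8] tipz 75.3 yaw err 0.08 tilt [ 7.e-04  5.e-04 -1.e+00] F [-0.27  0.16  0.11]
blob 133 px [218. 164.] tray [  11.9 -128.5] axis -128.2 len [36. 44.]
blob 157 px [250. 170.] tray [ -61.5 -129.4] axis -31.9 len [30. 71.]
blob 86 px [195. 196.] tray [-1. 21.] axis -76.3 len [15. 45.]
blob 114 px [215. 204.] tray [-47.9  33. ] axis -70.3 len [15. 52.]
blob 58 px [257. 217.] tray [-136.5   49.8] axis -74.4 len [10. 36.]
```

Call:
step_arm(
  commands=[
    {"travel": [0.001, 0.013, 0], "turn": [0, 0, 0]},
    {"travel": [0.001, 0.021, 0], "turn": [0, 0, 0]},
    {"travel": [0.001, 0.029, 0], "turn": [0, 0, 0]},
    {"travel": [0.001, 0.037, 0], "turn": [0, 0, 0]},
    {"travel": [0.001, 0.045, 0], "turn": [0, 0, 0]},
  ],
)

```text
time: 6.6
position: [0.5972, 0.1201, 0.0891]
tool_rot: [3.13, -0.261, 0.0]
ft_force: [-0.0, -0.4, -0.1]
grip_width: 0.009
grip_force: 0.0
```

Call:
step_arm(
  commands=[
    {"travel": [0, 0.008, 0], "turn": [0, 0, 0]},
    {"travel": [0, 0.016, 0], "turn": [0, 0, 0]},
    {"travel": [0, 0.024, 0], "turn": [0, 0, 0]},
    {"travel": [0, 0.032, 0], "turn": [0, 0, 0]},
    {"travel": [0, 0.036, 0], "turn": [0, 0, 0]},
  ],
)

```text
time: 7.1
position: [0.5915, 0.0845, 0.089]
tool_rot: [3.13, -0.262, -0.0]
ft_force: [-0.2, -0.5, 0.0]
grip_width: 0.007
grip_force: 0.0
```

```bash
python3 -c "
from h import *
look('s4.png')"
```

```text
t 7.1 tray [ -0.4 -13.4] tipz 75.0 yaw err -0.13 tilt [-1.e-04 -6.e-04 -1.e+00] F [-0.17 -0.55  0.03]
blob 110 px [220. 164.] tray [   8.8 -129.9] axis -98.0 len [31. 44.]
blob 151 px [250. 170.] tray [ -62.1 -129. ] axis -31.8 len [30. 70.]
blob 35 px [211. 180.] tray [ -2.4 -53. ] axis -70.7 len [11. 32.]
blob 101 px [176. 190.] tray [46.3 10.7] axis -82.6 len [17. 49.]
blob 106 px [215. 204.] tray [-48.6  34.8] axis -70.3 len [15. 50.]
blob 53 px [257. 217.] tray [-136.7   49.5] axis -74.4 len [10. 34.]
```

View pics/s4.png

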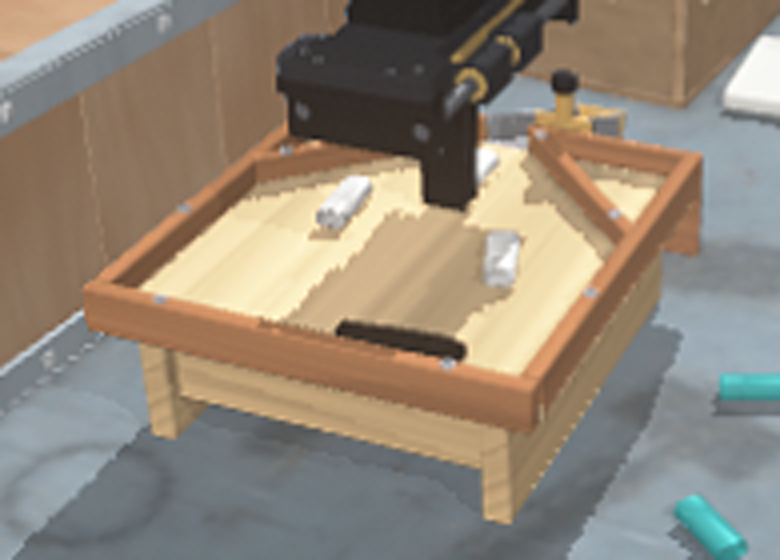

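Ferrule b is ahead of the finger, with its front at crop (487,160), roughly centred and heading for the gate. I'll keep pushing.

Call:
step_arm(
  commands=[
    {"travel": [0, 0.008, 0], "turn": [0, 0, 0]},
    {"travel": [0, 0.016, 0], "turn": [0, 0, 0]},
    {"travel": [0, 0.024, 0], "turn": [0, 0, 0]},
    {"travel": [0, 0.03, 0], "turn": [0, 0, 0]},
  ],
)

```text
time: 7.55
position: [0.5865, 0.055, 0.0889]
tool_rot: [3.13, -0.262, -0.0]
ft_force: [-0.1, 0.9, -0.5]
grip_width: 0.003
grip_force: 0.0
```

Call:
step_arm(
  commands=[
    {"travel": [0, 0.006, 0], "turn": [0, 0, 0]},
    {"travel": [0, 0.012, 0], "turn": [0, 0, 0]},
    {"travel": [0, 0.018, 0], "turn": [0, 0, 0]},
    {"travel": [0, 0.024, 0], "turn": [0, 0, 0]},
    {"travel": [0, 0.024, 0], "turn": [0, 0, 0]},
  ],
)

```text
time: 8.05
position: [0.5826, 0.0311, 0.0889]
tool_rot: [3.13, -0.263, -0.0]
ft_force: [-0.0, -0.2, -0.2]
grip_width: 0.007
grip_force: 0.0
```

```bash
python3 -c "
from h import *
look('t5.png','top')"
```

```text
t 8.05 tray [ -0.4 -67.6] tipz 74.9 yaw err -0.15 tilt [-2.e-04 -8.e-04 -1.e+00] F [-0.01 -0.19 -0.22]
blob 119 px [234. 184.] tray [-48.7  34.7] axis -67.5 len [14. 36.]
```

View pics/t5.png

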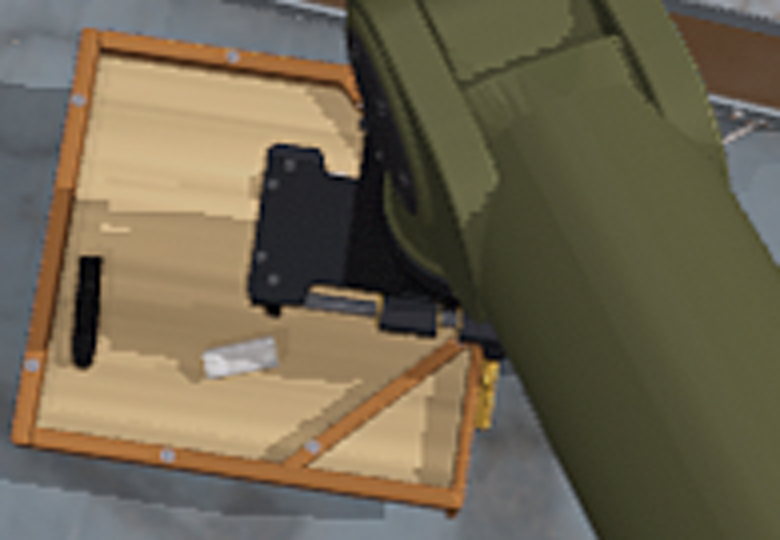

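The arm hides the gate in this view, and ferrule c is unchanged at crop (240,357). I'll push a little further, then retract over to c's far side.

Call:
step_arm(
  commands=[
    {"travel": [0, 0.004, 0], "turn": [0, 0, 0]},
    {"travel": [0, 0.007, 0], "turn": [0, 0, 0]},
    {"travel": [0, 0.007, 0], "turn": [0, 0, 0]},
    {"travel": [0, -0.02, -0.01], "turn": [0, 0, 0]},
    {"travel": [0, -0.05, -0.03], "turn": [0, 0, 0]},
  ],
)

```text
time: 8.6
position: [0.5899, 0.0804, 0.1177]
tool_rot: [3.129, -0.266, -0.005]
ft_force: [0.8, 0.2, -0.0]
grip_width: 0.006
grip_force: 0.0
```

Call:
step_arm(
  commands=[
    {"travel": [-0.03, -0.03, 0], "turn": [0, 0, 0]},
    {"travel": [-0.06, -0.06, 0], "turn": [0, 0, 0]},
    {"travel": [-0.08, -0.059, 0], "turn": [0, 0, 0]},
    {"travel": [-0.08, -0.059, 0], "turn": [0, 0, 0]},
  ],
)

```text
time: 9.0
position: [0.519, 0.1555, 0.119]
tool_rot: [3.13, -0.252, -0.002]
ft_force: [-0.5, -1.1, 0.2]
grip_width: 0.004
grip_force: 0.0
```

```bash
python3 -c "
from h import *
look('s6.png');look('t6.png','top')"
```

```text
t 9.0 tray [-83.6  44.8] tipz 105.0 yaw err 0.24 tilt [-0.0011 -0.0011 -1.    ] F [-0.45 -1.07  0.21]
blob 110 px [253. 171.] tray [ -71.1 -124.4] axis -63.6 len [28. 43.]
blob 101 px [176. 190.] tray [46.4 10.7] axis -83.2 len [17. 49.]
blob 110 px [215. 204.] tray [-48.1  33.3] axis -70.7 len [14. 52.]
blob 53 px [257. 217.] tray [-136.7   49.5] axis -74.4 len [10. 34.]
t 9.05 tray [-81.3  43.4] tipz 105.2 yaw err 0.07 tilt [ 5.0e-04 -1.2e-03 -1.0e+00] F [ 0.85 -0.14  0.08]
blob 105 px [252. 140.] tray [46.8 11.5] axis -86.0 len [13. 35.]
blob 39 px [316. 166.] tray [  12.1 -126.1] axis -101.3 len [ 4. 55.]
blob 411 px [311. 174.] tray [  -5.6 -117.5] axis -98.4 len [24. 75.]
```

View pics/t6.png

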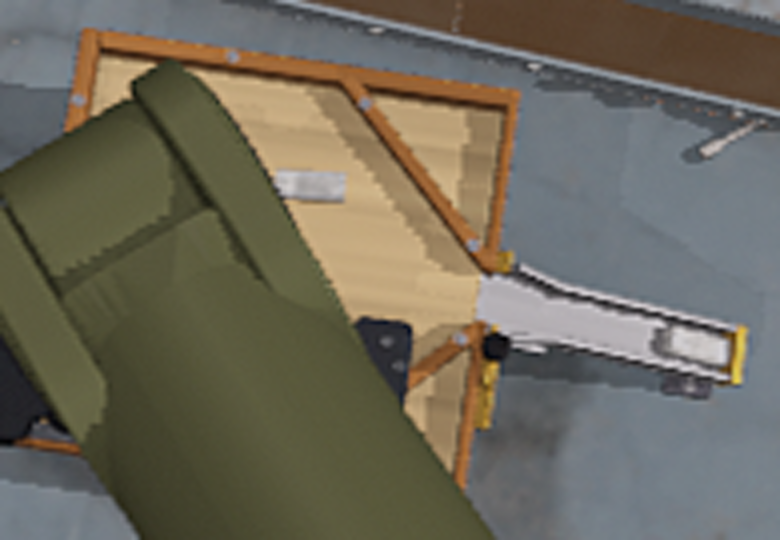

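Ferrule b lies at the bottom of the track, at crop (695,343). Ferrule a is unchanged at (312,186). Next is c.

Call:
step_arm(
  commands=[
    {"travel": [0.001, 0.008, 0], "turn": [0, 0, 0]},
    {"travel": [0.001, 0.008, 0.015], "turn": [0, 0, 0]},
    {"travel": [0.001, 0.008, 0.029], "turn": [0, 0, 0]},
    {"travel": [0.001, 0.008, 0.029], "turn": [0, 0, 0]},
  ],
)

```text
time: 9.5
position: [0.5205, 0.1442, 0.0875]
tool_rot: [3.13, -0.262, -0.006]
ft_force: [0.5, 0.2, 0.1]
grip_width: 0.006
grip_force: 0.0
```

```bash
python3 -c "
from h import *
look('s7.png')"
```

```text
t 9.5 tray [-80.3  33.9] tipz 73.5 yaw err -0.12 tilt [-0.0036 -0.     -1.    ] F [0.5  0.19 0.08]
blob 89 px [202. 159.] tray [  57.3 -141.3] axis -75.9 len [16. 84.]
blob 40 px [257. 172.] tray [ -80.8 -121.9] axis -77.8 len [11. 40.]
blob 101 px [176. 190.] tray [46.4 10.7] axis -83.2 len [17. 49.]
blob 96 px [215. 205.] tray [-49.4  37.1] axis -69.9 len [15. 45.]
blob 53 px [257. 217.] tray [-136.7   49.5] axis -74.4 len [10. 34.]
```

Call:
step_arm(
  commands=[
    {"travel": [0.006, -0.001, -0.001], "turn": [0, 0, 0]},
    {"travel": [0.01, -0.001, -0.001], "turn": [0, 0, 0]},
    {"travel": [0.014, -0.001, -0.001], "turn": [0, 0, 0]},
    {"travel": [0.019, -0.001, -0.001], "turn": [0, 0, 0]},
    {"travel": [0.025, -0.001, -0.001], "turn": [0, 0, 0]},
  ],
)

```text
time: 10.05
position: [0.5467, 0.1419, 0.0911]
tool_rot: [3.131, -0.26, 0.0]
ft_force: [0.2, -0.6, 0.6]
grip_width: 0.006
grip_force: 0.0
```

Call:
step_arm(
  commands=[
    {"travel": [0.006, 0, 0], "turn": [0, 0, 0]},
    {"travel": [0.012, 0, 0], "turn": [0, 0, 0]},
    {"travel": [0.018, 0, 0], "turn": [0, 0, 0]},
    {"travel": [0.022, 0, 0], "turn": [0, 0, 0]},
    {"travel": [0.022, 0, 0], "turn": [0, 0, 0]},
  ],
)

```text
time: 10.55
position: [0.5685, 0.1382, 0.0909]
tool_rot: [-3.131, 0.261, -0.0]
ft_force: [0.7, -0.3, 0.4]
grip_width: 0.006
grip_force: 0.0
```

```bash
python3 -c "
from h import *
look('s8.png')"
```

```text
t 10.55 tray [-31.9  35.8] tipz 76.9 yaw err -0.09 tilt [ 0.e+00  2.e-04 -1.e+00] F [ 0.75 -0.32  0.39]
blob 152 px [250. 170.] tray [ -61.8 -129.4] axis -31.8 len [30. 71.]
blob 48 px [173. 193.] tray [45.3 23. ] axis -71.1 len [16. 26.]
blob 65 px [195. 202.] tray [-11.   40.4] axis -72.0 len [12. 40.]
blob 53 px [257. 217.] tray [-136.7   49.5] axis -74.4 len [10. 34.]
```

Call:
step_arm(
  commands=[
    {"travel": [0.005, 0.001, 0.001], "turn": [0, 0, 0]},
    {"travel": [0.01, 0.001, 0.001], "turn": [0, 0, 0]},
    {"travel": [0.014, 0.001, 0.001], "turn": [0, 0, 0]},
    {"travel": [0.014, 0.001, 0.001], "turn": [0, 0, 0]},
  ],
)

```text
time: 11.0
position: [0.5823, 0.1347, 0.09]
tool_rot: [-3.13, 0.262, -0.001]
ft_force: [0.2, 0.2, -0.6]
grip_width: 0.007
grip_force: 0.0
```

Call:
step_arm(
  commands=[
    {"travel": [-0.012, 0, 0], "turn": [0, 0, 0]},
    {"travel": [-0.014, -0.018, 0], "turn": [0, 0, 0]},
    {"travel": [-0.014, -0.036, 0], "turn": [0, 0, 0]},
    {"travel": [0.003, -0.04, 0], "turn": [0, 0, 0]},
    {"travel": [0.018, -0.04, 0], "turn": [0, 0, 0]},
  ],
)

```text
time: 11.5
position: [0.605, 0.1736, 0.0904]
tool_rot: [-3.131, 0.255, 0.0]
ft_force: [0.8, 0.0, -0.1]
grip_width: 0.007
grip_force: 0.0
```

```bash
python3 -c "
from h import *
look('s9.png')"
```

```text
t 11.5 tray [-1.7 76.7] tipz 76.4 yaw err 0.13 tilt [-1.e-04  4.e-04 -1.e+00] F [ 0.76  0.02 -0.12]
blob 134 px [218. 164.] tray [  12.  -128.2] axis -125.6 len [36. 46.]
blob 160 px [250. 170.] tray [ -61.6 -129.2] axis -32.4 len [30. 72.]
blob 77 px [193. 197.] tray [ 0.5 25.1] axis -75.3 len [14. 43.]
blob 58 px [257. 217.] tray [-136.5   49.8] axis -74.4 len [10. 36.]
```

Call:
step_arm(
  commands=[
    {"travel": [0.001, 0.015, 0.001], "turn": [0, 0, 0]},
    {"travel": [0.001, 0.023, 0.001], "turn": [0, 0, 0]},
    {"travel": [0.001, 0.031, 0.001], "turn": [0, 0, 0]},
    {"travel": [0.001, 0.039, 0.001], "turn": [0, 0, 0]},
    {"travel": [0.001, 0.047, 0.001], "turn": [0, 0, 0]},
  ],
)

```text
time: 12.05
position: [0.5987, 0.124, 0.0892]
tool_rot: [3.13, -0.261, 0.0]
ft_force: [0.6, 0.1, -0.6]
grip_width: 0.004
grip_force: 0.0
```

Call:
step_arm(
  commands=[
    {"travel": [0, 0.008, 0], "turn": [0, 0, 0]},
    {"travel": [0, 0.016, 0], "turn": [0, 0, 0]},
    {"travel": [0, 0.024, 0], "turn": [0, 0, 0]},
    {"travel": [0, 0.032, 0], "turn": [0, 0, 0]},
    {"travel": [0, 0.04, 0], "turn": [0, 0, 0]},
  ],
)

```text
time: 12.55
position: [0.5924, 0.0849, 0.089]
tool_rot: [3.131, -0.261, -0.0]
ft_force: [-0.0, -0.1, 0.6]
grip_width: 0.004
grip_force: 0.0
```

```bash
python3 -c "
from h import *
look('s10.png')"
```

```text
t 12.55 tray [  0.4 -12.8] tipz 75.0 yaw err -0.07 tilt [-1.e-04 -0.e+00 -1.e+00] F [-0.04 -0.11  0.62]
blob 112 px [220. 164.] tray [   9.  -130.3] axis -96.0 len [32. 44.]
blob 151 px [250. 170.] tray [ -61.8 -129. ] axis -31.3 len [30. 70.]
blob 26 px [210. 180.] tray [  0.4 -53.9] axis -70.5 len [ 9. 29.]
blob 101 px [176. 190.] tray [46.3 10.7] axis -82.6 len [17. 49.]
blob 53 px [257. 217.] tray [-136.7   49.5] axis -74.4 len [10. 34.]
```

Call:
step_arm(
  commands=[
    {"travel": [0, 0.008, 0], "turn": [0, 0, 0]},
    {"travel": [0, 0.016, 0], "turn": [0, 0, 0]},
    {"travel": [0, 0.024, 0], "turn": [0, 0, 0]},
    {"travel": [0, 0.03, 0], "turn": [0, 0, 0]},
    {"travel": [0, 0.036, 0], "turn": [0, 0, 0]},
  ],
)

```text
time: 13.1
position: [0.5865, 0.0494, 0.089]
tool_rot: [3.131, -0.261, -0.0]
ft_force: [1.2, 0.1, 0.6]
grip_width: 0.005
grip_force: 0.0
```

Call:
step_arm(
  commands=[
    {"travel": [0, 0.006, 0], "turn": [0, 0, 0]},
    {"travel": [0, 0.012, 0], "turn": [0, 0, 0]},
    {"travel": [0, 0.018, 0], "turn": [0, 0, 0]},
    {"travel": [0, 0.025, 0], "turn": [0, 0, 0]},
    {"travel": [0, 0.025, 0], "turn": [0, 0, 0]},
  ],
)

```text
time: 13.6
position: [0.5824, 0.0238, 0.0889]
tool_rot: [3.13, -0.263, -0.0]
ft_force: [-0.3, -0.9, -0.1]
grip_width: 0.004
grip_force: 0.0
```

Call:
step_arm(
  commands=[
    {"travel": [0, -0.025, -0.01], "turn": [0, 0, 0]},
    {"travel": [0, -0.055, -0.03], "turn": [0, 0, 0]},
    {"travel": [0.03, -0.08, -0.03], "turn": [0, 0, 0]},
    {"travel": [0.06, -0.087, -0.03], "turn": [0, 0, 0]},
    {"travel": [0.071, -0.087, -0.03], "turn": [0, 0, 0]},
  ],
)

```text
time: 14.1
position: [0.6689, 0.1009, 0.119]
tool_rot: [-3.129, 0.258, -0.002]
ft_force: [-0.8, -0.5, -1.0]
grip_width: 0.005
grip_force: 0.0
```

```bash
python3 -c "
from h import *
look('s11.png'); look('t11.png','top')
a,b=cv2.imread('pics/s11.png'),cv2.imread('pics/t11.png')
cv2.imwrite('pics/m11.png',np.vstack([cv2.resize(a,(400,290)),cv2.resize(b,(400,280))]))"
```

```text
t 14.1 tray [73.2 15.5] tipz 105.0 yaw err 0.01 tilt [ 0.0013  0.0014 -1.    ] F [-0.81 -0.5  -0.96]
blob 328 px [211. 161.] tray [  34. -138.] axis -42.7 len [55. 90.]
blob 154 px [250. 170.] tray [ -61.7 -129.1] axis -31.6 len [30. 71.]
blob 103 px [176. 190.] tray [46.1 11.1] axis -82.1 len [17. 50.]
blob 53 px [257. 217.] tray [-136.7   49.5] axis -74.4 len [10. 34.]
t 14.15 tray [73.9 13.8] tipz 104.5 yaw err -0.11 tilt [ 9.e-04  7.e-04 -1.e+00] F [ 0.67 -0.83 -0.21]
blob 119 px [252. 141.] tray [46.  11.9] axis -84.9 len [15. 36.]
```

View pics/m11.png

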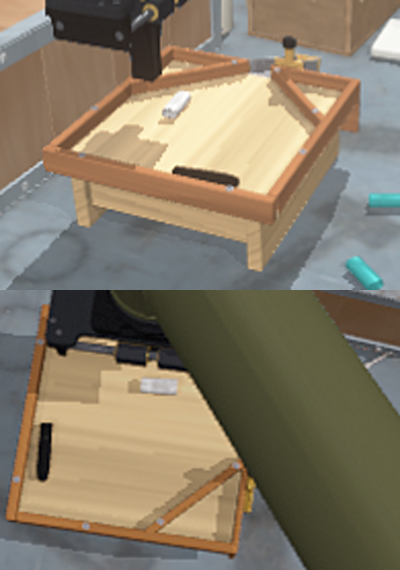

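Ferrule c has gone down the track, leaving only a on the deck at (177,103). The finger is above a's +x side.

Call:
step_arm(
  commands=[
    {"travel": [-0.002, 0.001, 0], "turn": [0, 0, 0]},
    {"travel": [-0.002, 0.001, 0.015], "turn": [0, 0, 0]},
    {"travel": [-0.002, 0.001, 0.029], "turn": [0, 0, 0]},
    {"travel": [-0.002, 0.001, 0.029], "turn": [0, 0, 0]},
    {"travel": [-0.002, 0.001, 0.029], "turn": [0, 0, 0]},
  ],
)

```text
time: 14.7
position: [0.6639, 0.0985, 0.0891]
tool_rot: [3.13, -0.26, -0.003]
ft_force: [0.7, -0.9, -0.2]
grip_width: 0.006
grip_force: 0.0
```

```bash
python3 -c "
from h import *
look('s12.png')"
```

```text
t 14.7 tray [68.7 12.3] tipz 75.1 yaw err -0.06 tilt [-1.8e-03 -5.0e-04 -1.0e+00] F [ 0.73 -0.88 -0.19]
blob 328 px [211. 161.] tray [  34. -138.] axis -42.7 len [55. 90.]
blob 155 px [250. 170.] tray [ -61.6 -129.2] axis -31.8 len [30. 71.]
blob 100 px [176. 190.] tray [46.1 10.7] axis -82.6 len [16. 50.]
blob 53 px [257. 217.] tray [-136.7   49.5] axis -74.4 len [10. 34.]
```

Call:
step_arm(
  commands=[
    {"travel": [-0.004, 0, 0], "turn": [0, 0, 0]},
    {"travel": [-0.009, 0, 0], "turn": [0, 0, 0]},
    {"travel": [-0.015, 0, 0], "turn": [0, 0, 0]},
    {"travel": [-0.021, 0, 0], "turn": [0, 0, 0]},
    {"travel": [-0.027, 0, 0], "turn": [0, 0, 0]},
  ],
)

```text
time: 15.25
position: [0.6374, 0.1034, 0.0901]
tool_rot: [3.131, -0.26, -0.0]
ft_force: [0.6, 1.1, -0.2]
grip_width: 0.003
grip_force: 0.0
```

Call:
step_arm(
  commands=[
    {"travel": [-0.006, 0, 0], "turn": [0, 0, 0]},
    {"travel": [-0.012, 0, 0], "turn": [0, 0, 0]},
    {"travel": [-0.018, 0, 0], "turn": [0, 0, 0]},
    {"travel": [-0.023, 0, 0], "turn": [0, 0, 0]},
    {"travel": [-0.025, 0, 0], "turn": [0, 0, 0]},
  ],
)

```text
time: 15.75
position: [0.6129, 0.1076, 0.0901]
tool_rot: [3.131, -0.26, -0.0]
ft_force: [0.7, -1.0, -0.3]
grip_width: 0.009
grip_force: 0.0
```

```bash
python3 -c "
from h import *
look('s13.png')"
```

```text
t 15.75 tray [16.9 12.9] tipz 76.1 yaw err -0.05 tilt [-2.e-04 -2.e-04 -1.e+00] F [ 0.69 -1.05 -0.33]
blob 199 px [216. 164.] tray [  19.4 -130.6] axis -179.4 len [46. 51.]
blob 154 px [250. 170.] tray [ -61.8 -129.1] axis -31.9 len [31. 70.]
blob 104 px [198. 194.] tray [-1.9 10.7] axis -85.3 len [16. 49.]
blob 53 px [257. 217.] tray [-136.7   49.5] axis -74.4 len [10. 34.]
```

Call:
step_arm(
  commands=[
    {"travel": [0.013, 0, 0], "turn": [0, 0, 0]},
    {"travel": [0.013, -0.018, 0.001], "turn": [0, 0, 0]},
    {"travel": [0.013, -0.036, 0.001], "turn": [0, 0, 0]},
    {"travel": [-0.002, -0.036, 0.001], "turn": [0, 0, 0]},
    {"travel": [-0.017, -0.036, 0.001], "turn": [0, 0, 0]},
  ],
)

```text
time: 16.3
position: [0.6025, 0.1468, 0.0888]
tool_rot: [-3.13, 0.259, 0.0]
ft_force: [0.1, -0.2, -0.1]
grip_width: 0.006
grip_force: 0.0
```

Call:
step_arm(
  commands=[
    {"travel": [0, 0.004, 0], "turn": [0, 0, 0]},
    {"travel": [0, 0.012, 0], "turn": [0, 0, 0]},
    {"travel": [0, 0.02, 0], "turn": [0, 0, 0]},
    {"travel": [0, 0.028, 0], "turn": [0, 0, 0]},
    {"travel": [0, 0.036, 0], "turn": [0, 0, 0]},
  ],
)

```text
time: 16.8
position: [0.597, 0.1087, 0.0889]
tool_rot: [3.13, -0.263, 0.0]
ft_force: [0.7, 0.2, 0.3]
grip_width: 0.006
grip_force: 0.0
```

Call:
step_arm(
  commands=[
    {"travel": [0, 0.008, 0], "turn": [0, 0, 0]},
    {"travel": [0, 0.016, 0], "turn": [0, 0, 0]},
    {"travel": [0, 0.024, 0], "turn": [0, 0, 0]},
  ],
)

```text
time: 17.1
position: [0.5927, 0.0858, 0.089]
tool_rot: [3.131, -0.261, 0.0]
ft_force: [-0.3, 0.4, 0.5]
grip_width: 0.008
grip_force: 0.0
```

```bash
python3 -c "
from h import *
look('s14.png')"
```

```text
t 17.1 tray [  0.5 -12. ] tipz 75.0 yaw err -0.08 tilt [ 0.e+00 -1.e-04 -1.e+00] F [-0.32  0.43  0.48]
blob 112 px [220. 164.] tray [   9.  -130.3] axis -96.0 len [32. 44.]
blob 153 px [250. 170.] tray [ -61.9 -129. ] axis -31.7 len [30. 70.]
blob 48 px [211. 181.] tray [ -3.6 -49. ] axis -73.7 len [12. 37.]
blob 53 px [257. 217.] tray [-136.7   49.5] axis -74.4 len [10. 34.]
```

Call:
step_arm(
  commands=[
    {"travel": [0.0008, 0.008, 0], "turn": [0, 0, 0]},
    {"travel": [0.0016, 0.016, 0], "turn": [0, 0, 0]},
    {"travel": [0.0024, 0.024, 0], "turn": [0, 0, 0]},
    {"travel": [0.003, 0.03, 0], "turn": [0, 0, 0]},
    {"travel": [0.003, 0.036, 0], "turn": [0, 0, 0]},
  ],
)

```text
time: 17.65
position: [0.5897, 0.0499, 0.089]
tool_rot: [3.131, -0.261, -0.0]
ft_force: [1.1, 0.4, -0.3]
grip_width: 0.004
grip_force: 0.0
```

Call:
step_arm(
  commands=[
    {"travel": [0, 0.006, 0], "turn": [0, 0, 0]},
    {"travel": [0, 0.012, 0], "turn": [0, 0, 0]},
    {"travel": [0, 0.018, 0], "turn": [0, 0, 0]},
    {"travel": [0, 0.026, 0], "turn": [0, 0, 0]},
    {"travel": [0, 0.026, 0], "turn": [0, 0, 0]},
  ],
)

```text
time: 18.15
position: [0.585, 0.0242, 0.0889]
tool_rot: [-3.131, 0.262, 0.001]
ft_force: [-1.6, 0.2, -0.1]
grip_width: 0.004
grip_force: 0.1
```

Call:
step_arm(
  commands=[
    {"travel": [0, -0.02, -0.01], "turn": [0, 0, 0]},
    {"travel": [0, -0.03, -0.05], "turn": [0, 0, 0]},
    {"travel": [-0.04, -0.03, -0.08], "turn": [0, 0, 0]},
    {"travel": [-0.075, -0.02, -0.08], "turn": [0, 0, 0]},
    {"travel": [-0.09, 0, -0.08], "turn": [0, 0, 0]},
  ],
)

```text
time: 18.65
position: [0.4948, 0.0425, 0.1697]
tool_rot: [3.131, -0.252, 0.001]
ft_force: [-0.1, -0.9, 0.2]
grip_width: 0.003
grip_force: 0.0
```

```bash
python3 -c "
from h import *
look('s15.png'); look('t15.png','top')
im=ctrl.get_image('side')[:,:,::-1]
b=cv2.imread('pics/t15.png')
cv2.imwrite('pics/m15.png',np.vstack([cv2.resize(im[130:230,120:290],(493,290),interpolation=cv2.INTER_CUBIC),cv2.resize(b,(493,300))]))"
```

```text
t 18.65 tray [-88.9 -70.7] tipz 155.7 yaw err 0.25 tilt [ 7.e-04 -8.e-04 -1.e+00] F [-0.09 -0.9   0.18]
blob 286 px [212. 161.] tray [  31.9 -139.2] axis -43.5 len [48. 92.]
blob 151 px [250. 170.] tray [ -62.5 -128.4] axis -31.8 len [30. 71.]
blob 50 px [257. 217.] tray [-136.7   49.9] axis -73.5 len [10. 32.]
t 18.7 tray [-90.  -76.2] tipz 154.9 yaw err -0.04 tilt [-0.0025 -0.0052 -1.    ] F [-1.2  -2.83 -0.52]
```

View pics/m15.png

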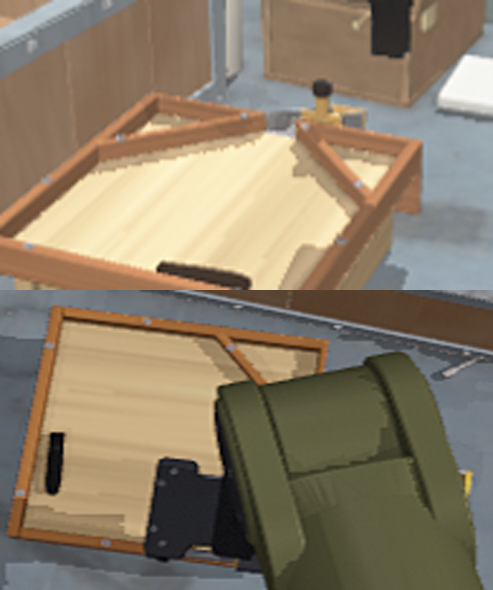

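Nothing is left on the deck and the handle hasn't moved. The arm hides the track from above, so I'll shift it away and check the track numerically against the earlier picture with only b in it.

Call:
step_arm(
  commands=[
    {"travel": [0, -0.04, 0], "turn": [0, 0, 0]},
    {"travel": [0, -0.08, 0], "turn": [0, 0, 0]},
    {"travel": [0, -0.12, 0], "turn": [0, 0, 0]},
    {"travel": [0, -0.12, 0], "turn": [0, 0, 0]},
  ],
)

```text
time: 19.2
position: [0.5165, 0.1662, 0.1696]
tool_rot: [-3.125, 0.245, -0.001]
ft_force: [-0.7, -0.7, 0.2]
grip_width: 0.007
grip_force: 0.0
```

```bash
python3 -c "
from h import *
look('t16.png','top')
A=cv2.imread('pics/t6.png',0).astype(float);B=cv2.imread('pics/t16.png',0).astype(float)
c,s=np.cos(np.radians(22)),np.sin(np.radians(22))
for off in(-.008,0,.008):
  for I in(A,B):
    o=[]
    for d in np.arange(0,.150,.006):
        p=(proj('top',[*T([off,-.086-d*c]),.072-d*s+.005])[0]-[174.6,94.6])*4
        u,v=int(p[0]),int(p[1]); o.append(int(I[v-3:v+4,u-3:u+4].mean()))
    print(off,o)
"
```

```text
t 19.2 tray [-87.8  54.9] tipz 155.6 yaw err 0.47 tilt [ 9.0e-04  6.5e-03 -1.0e+00] F [-0.72 -0.67  0.15]
blob 40 px [316. 166.] tray [  12.1 -125.9] axis -101.2 len [ 4. 55.]
blob 225 px [305. 173.] tray [  -5.3 -104.3] axis -109.2 len [24. 65.]
blob 120 px [321. 174.] tray [  -4.4 -137.3] axis -96.8 len [15. 35.]
-0.008 [179, 176, 175, 174, 175, 174, 174, 175, 174, 174, 174, 177, 174, 177, 178, 179, 182, 103, 103, 116, 116, 135, 132, 136, 113]
-0.008 [178, 175, 174, 173, 176, 102, 98, 112, 117, 130, 138, 141, 144, 128, 152, 137, 158, 100, 105, 115, 124, 133, 125, 127, 107]
0 [179, 178, 178, 177, 178, 177, 180, 178, 177, 177, 178, 177, 177, 178, 178, 179, 186, 103, 119, 203, 195, 190, 199, 203, 185]
0 [182, 180, 180, 176, 177, 143, 119, 198, 197, 188, 196, 200, 201, 196, 202, 190, 199, 200, 200, 199, 191, 190, 198, 201, 184]
0.008 [179, 175, 177, 178, 182, 170, 109, 150, 142, 146, 167, 145, 134, 124, 131, 166, 148, 178, 96, 115, 104, 125, 123, 100, 89]
0.008 [183, 179, 180, 181, 180, 171, 99, 140, 136, 136, 160, 130, 106, 161, 153, 173, 161, 172, 152, 111, 104, 127, 124, 112, 91]
```

All three ferrules are in the track, end to end. Now the shutter.

Call:
step_arm(
  commands=[
    {"travel": [0.008, 0.04, 0], "turn": [0, 0, 0]},
    {"travel": [0.014, 0.08, 0], "turn": [0, 0, 0]},
    {"travel": [0.02, 0.12, 0], "turn": [0, 0, 0]},
    {"travel": [0.02, 0.145, 0], "turn": [0, 0, 0]},
    {"travel": [0.02, 0.145, 0], "turn": [0, 0, 0]},
  ],
)

```text
time: 19.75
position: [0.5122, 0.0055, 0.1686]
tool_rot: [3.127, -0.275, -0.001]
ft_force: [0.1, -0.0, 0.1]
grip_width: 0.005
grip_force: 0.0
```

Call:
step_arm(
  commands=[
    {"travel": [0, 0, 0], "turn": [0, 0, 0]},
    {"travel": [0, 0, 0], "turn": [0, 0, 0]},
  ],
)

```text
time: 19.95
position: [0.5125, 0.0129, 0.1691]
tool_rot: [-3.13, 0.258, -0.0]
ft_force: [0.4, 0.1, -0.5]
grip_width: 0.009
grip_force: 0.0
```

```bash
python3 -c "
from h import *
look('s17.png')
p=(np.array([[495,347]])/4+[174.6,94.6]); print(Ti(back('top',p,.114))*1000)
p=(np.array([[565,78]])/4+[89.6,139.6]); print(Ti(back('side',p,.112))*1000)"
```

```text
t 19.95 tray [-66.6 -97. ] tipz 155.1 yaw err 0.01 tilt [ 2.e-04  7.e-04 -1.e+00] F [ 0.39  0.14 -0.5 ]
blob 281 px [212. 161.] tray [  31.5 -138.7] axis -43.4 len [49. 91.]
blob 148 px [250. 170.] tray [ -62.3 -128.5] axis -31.3 len [30. 70.]
blob 50 px [257. 217.] tray [-136.7   49.9] axis -73.5 len [10. 32.]
[[-31.23571119 -91.44541213]]
[[-29.49923545 -98.11612238]]
```

Call:
step_arm(
  commands=[
    {"travel": [0, -0.002, 0.025], "turn": [0, 0, 0]},
    {"travel": [0, -0.002, 0.045], "turn": [0, 0, 0]},
    {"travel": [0, -0.002, 0.057], "turn": [0, 0, 0]},
    {"travel": [0, -0.002, 0.057], "turn": [0, 0, 0]},
    {"travel": [0, -0.002, 0.057], "turn": [0, 0, 0]},
  ],
)

```text
time: 20.5
position: [0.5129, 0.0145, 0.1125]
tool_rot: [-3.13, 0.259, -0.001]
ft_force: [1.1, -0.7, 0.5]
grip_width: 0.007
grip_force: 0.0
```

Call:
step_arm(
  commands=[
    {"travel": [0.006, 0, 0], "turn": [0, 0, 0]},
    {"travel": [0.012, 0, 0], "turn": [0, 0, 0]},
    {"travel": [0.018, 0, 0], "turn": [0, 0, 0]},
    {"travel": [0.023, 0, 0], "turn": [0, 0, 0]},
    {"travel": [0.028, 0, 0], "turn": [0, 0, 0]},
  ],
)

```text
time: 21.0
position: [0.5404, 0.0092, 0.112]
tool_rot: [-3.131, 0.261, 0.001]
ft_force: [-2.0, 1.2, 0.1]
grip_width: 0.003
grip_force: 0.7
```

```bash
python3 -c "
from h import *
st()"
```

```text
t 21.0 tray [-38.4 -96.1] tipz 98.0 yaw err -0.07 tilt [-7.e-04  2.e-04 -1.e+00] F [-2.01  1.19  0.06]
```

Contact, at about 2 N. I'll keep going to the stop.

Call:
step_arm(
  commands=[
    {"travel": [0.005, 0, 0], "turn": [0, 0, 0]},
    {"travel": [0.01, 0, 0], "turn": [0, 0, 0]},
    {"travel": [0.015, 0, 0], "turn": [0, 0, 0]},
    {"travel": [0.018, 0, 0], "turn": [0, 0, 0]},
    {"travel": [0.018, 0, 0], "turn": [0, 0, 0]},
  ],
)

```text
time: 21.5
position: [0.5585, 0.0061, 0.112]
tool_rot: [-3.13, 0.261, -0.001]
ft_force: [0.2, -0.4, 0.3]
grip_width: 0.004
grip_force: 0.1
```

Call:
step_arm(
  commands=[
    {"travel": [0.0015, 0, 0], "turn": [0, 0, 0]},
    {"travel": [0.003, 0, 0], "turn": [0, 0, 0]},
    {"travel": [0.003, 0, 0], "turn": [0, 0, 0]},
  ],
)

```text
time: 21.8
position: [0.5607, 0.0057, 0.1119]
tool_rot: [3.131, -0.26, -0.001]
ft_force: [-1.0, -0.0, 0.2]
grip_width: 0.006
grip_force: 0.7
```

```bash
python3 -c "
from h import *
st()"
```

```text
t 21.8 tray [-17.8 -96.2] tipz 97.9 yaw err -0.06 tilt [-6.e-04 -1.e-04 -1.e+00] F [-0.96 -0.01  0.24]
```

Call:
step_arm(
  commands=[
    {"travel": [0.001, 0, 0], "turn": [0, 0, 0]},
    {"travel": [0.002, 0, 0], "turn": [0, 0, 0]},
    {"travel": [0.002, 0, 0], "turn": [0, 0, 0]},
  ],
)

```text
time: 22.1
position: [0.5616, 0.0061, 0.1116]
tool_rot: [-3.131, 0.26, 0.005]
ft_force: [-5.1, 1.3, 0.7]
grip_width: 0.005
grip_force: 2.4
```

Call:
step_arm(
  commands=[
    {"travel": [0.001, 0, 0], "turn": [0, 0, 0]},
    {"travel": [0.001, 0, 0], "turn": [0, 0, 0]},
  ],
)

```text
time: 22.3
position: [0.5618, 0.0062, 0.1114]
tool_rot: [-3.131, 0.259, 0.008]
ft_force: [-6.7, 2.5, 2.6]
grip_width: 0.009
grip_force: 3.5
```

The knob is at its end stop: force is rising while the position holds. I'll back off and retract.

Call:
step_arm(
  commands=[
    {"travel": [-0.006, 0, 0], "turn": [0, 0, 0]},
    {"travel": [-0.02, 0, 0], "turn": [0, 0, 0]},
    {"travel": [-0.035, 0, -0.02], "turn": [0, 0, 0]},
    {"travel": [-0.05, 0, -0.05], "turn": [0, 0, 0]},
    {"travel": [-0.06, -0.03, -0.08], "turn": [0, 0, 0]},
  ],
)

```text
time: 22.8
position: [0.5093, 0.0405, 0.1926]
tool_rot: [3.127, -0.271, 0.001]
ft_force: [1.2, -0.5, 1.1]
grip_width: 0.006
grip_force: 0.0
```

Call:
step_arm(
  commands=[
    {"travel": [0, -0.05, 0], "turn": [0, 0, 0]},
    {"travel": [0, -0.09, -0.01], "turn": [0, 0, 0]},
    {"travel": [0, -0.12, -0.01], "turn": [0, 0, 0]},
    {"travel": [0, -0.12, -0.01], "turn": [0, 0, 0]},
    {"travel": [0, -0.12, -0.01], "turn": [0, 0, 0]},
  ],
)

```text
time: 23.3
position: [0.5299, 0.1634, 0.2022]
tool_rot: [3.131, -0.258, 0.002]
ft_force: [1.1, -0.5, 0.6]
grip_width: 0.003
grip_force: 0.0
```

```bash
python3 -c "
from h import *
look('t18.png','top'); look('s18.png')
for n,z in(('top',.112),('side',.112)):
    g=cv2.cvtColor(ctrl.get_image(n),cv2.COLOR_RGB2GRAY); e=proj(n,[*T([0,-.094]),z])[0]; o=proj(n,[*T([-.034,-.094]),z])[0]
    for nm,q in(('shut',e),('open',o)):
        u,v=q.round().astype(int); w=g[v-6:v+7,u-6:u+7]; ys,xs=np.nonzero(w<45)
        print(n,nm,q.round(1),'dark px',len(xs), (u-6+xs.mean(),v-6+ys.mean()) if len(xs) else '', Ti(back(n,[[u-6+xs.mean(),v-6+ys.mean()]],z))*1000 if len(xs) else '')
A=cv2.imread('pics/t16.png',0).astype(int);B=cv2.imread('pics/t18.png',0).astype(int)
print('track diff',np.abs(A-B)[300:390,560:740].mean())
"
```

```text
t 23.3 tray [-74.2  54.3] tipz 188.2 yaw err 0.02 tilt [ 1.4e-03 -2.0e-04 -1.0e+00] F [ 1.07 -0.46  0.59]
blob 41 px [316. 166.] tray [  12.2 -125.4] axis -101.4 len [ 4. 55.]
blob 140 px [309. 175.] tray [  -9.3 -113.5] axis -105.4 len [23. 60.]
blob 121 px [321. 174.] tray [  -4.3 -137.3] axis -96.7 len [15. 35.]
t 23.35 tray [-73.9  53. ] tipz 187.9 yaw err -0.11 tilt [ 8.e-04 -9.e-04 -1.e+00] F [ 0.36 -0.55 -0.72]
blob 199 px [206. 160.] tray [  48.2 -141.5] axis -68.7 len [33. 88.]
blob 232 px [242. 168.] tray [ -41.9 -131.9] axis -13.9 len [ 35. 114.]
blob 53 px [257. 217.] tray [-136.7   49.5] axis -74.4 len [10. 34.]
top shut [301.5 166.3] dark px 37 (np.float64(300.3243243243243), np.float64(165.94594594594594)) [[  0.33908301 -91.56460008]]
top open [299.4 183.1] dark px 1 (np.float64(304.0), np.float64(182.0)) [[ -30.63687733 -102.75599123]]
side shut [217.2 157.7] dark px 8 (np.float64(216.25), np.float64(156.625)) [[  4.07139096 -98.58805269]]
side open [232.1 160.2] dark px 5 (np.float64(227.6), np.float64(156.8)) [[ -18.81182365 -106.52982379]]
track diff 1.3946913580246914
```

```bash
python3 -c "
from bench import ctrl
print(ctrl.close_job())"
```

```text
the job is handed in; nothing more can be done
None
```

All three ferrules are in the feed track, the shutter is pushed to its end stop across the gate, the brush handle was left in place on the tray, and the job was handed in at about 23.5 s.

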